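# Secure the spice jar in the carrier and lift the carrier level

### The job

The wooden spice carrier's red-topped sliding keeper stands open: while the carrier stands on the worktop, slide the keeper towards the carrier's handle until it presses the loose spice jar gently but firmly against the handle panel, and leave it snug there. Then take the carrier by its wooden handle bar, lift it with both jars about 10 cm clear of the worktop and keep it level and still: finish while still holding it in the air, do not put it down. Leave the salt shaker, honey jar, low tin and green mug where they are.

Things in the scene. Friction and masses are not known exactly. Their poses are not given: they have to be found in the camera images.
- carrier: Wooden spice carrier, loose, about 0.67 kg loaded; slides if pushed with more than a few N. Origin on its underside below the handle, z up; x along its length (base x = -60 to +120 mm), y across (58 mm). Floor for the jars at z = 8 mm, side rails to z = 30 mm. Handle panel at x = -6 to +6 mm; fixed bay with a jar on the -x side, keeper and loose jar on the +x side.
- handle (a point): Middle of the handle bar, 155 mm above the carrier's underside at carrier x = y = 0. Bar is 18 mm thick (carrier x), 80 mm long (carrier y), 24 mm high (z = 143 to 167 mm), darker wood. Axes as the carrier's. Jar tops are 29 mm below the bar's underside.
- keeper (a joint): Travel of the keeper (m) along carrier -x, towards the handle panel: 0 = wide open; pressing face at carrier x = 80 mm minus travel. It bears on the jar, with the jar against the panel, at about 0.028 (hard stop 0.036). About 0.6 N friction, no spring: stays where left. Pressing on until the carrier itself slips a few mm on the worktop does no harm.
- keeper_grip (a point): Grip point in the red plastic post of the aluminium keeper, 25 mm behind (carrier +x of) the pressing face, 78 mm above the carrier's underside. The post is 22 mm wide (carrier y), 14 mm thick (carrier x), its top 94 mm above the carrier's underside; free on both y sides above the rails. Axes as the carrier's.
- jar_loose: Spice jar with green lid, 46 mm diameter, 106 mm tall, 0.11 kg, standing on the carrier's floor between handle panel and keeper, with gaps to both. Origin centre of its underside, z up.
- jar_fixed_bay: Spice jar with green lid, 46 mm diameter, 106 mm tall, 0.11 kg, in the carrier's fixed bay on the other side of the panel. Origin centre of its underside, z up.
- salt_shaker: Bystander: clear salt shaker with grey top, 44 mm diameter, 90 mm tall. Origin centre of its underside.
- honey_jar: Bystander: honey jar with pale lid, 60 mm diameter, 99 mm tall. Origin centre of its underside.
- fish_tin: Bystander: low tin, 87 mm diameter, 40 mm tall. Origin centre of its underside.
- green_mug: Bystander: green mug, 86 mm wide, 118 mm with handle, 96 mm tall. Origin centre of its underside.
Not all that is in view belongs to the job. Leave any orange look-alike of the jar_fixed_bay alone.

How it is judged:
By the outcome, as a careful person would: the job done as asked, in the order asked, and still so for the second after the job is handed in, while the arm keeps its last pose, push and grip.
It also fails if it takes over 45 s, if anything falls off the work surface, if the arm or the gripper's body presses on something with over 40 N, if the wrist force passes 120 N, or if a joint passes its speed limit or range.

### The arm

A 6-joint arm with a two-finger parallel gripper is mounted at the origin on a cart in front of the work surface, level with it; the furniture and walls round the work are solid. World frame = base frame: x ahead of the robot, y to its left, z up, the work surface at z = 0. Lengths are in m, angles in degrees, forces in N, time in s.
With the tool pointing down it reaches from about 0.35 to 0.775 m from the base axis. Payload 5.5 kg.
Tool frame: the origin (TCP) lies at the very end of the fingers, on their centre line; the grasp point (between the pads) lies manip.hold_point_z behind it (manip.hold_point_z is the distance from the TCP to the grasp point, in m); x points along the fingers, y is the direction in which the jaws open and shut, and the axes are right-handed (so a half turn about x gives the same grasp; the last joint's range is limited). The gripper opens to 85 mm and grips with 20 to 120 N. Pads are 22 mm wide; open, the fingers measure 114 mm over their backs; the gripper's body (76 mm by 85 mm) begins 54 mm behind the grasp point. The pads swing forward as they close: fully open they stand 13 mm farther back than shut.
Start: joints at [65.913, 17.945, 2.641, 74.691, 0, 82.002], TCP at [0.159, 0.553, 0.231] pointing down, gripper open.
Joint ranges: [-158.12, 158.12], [-49.38, 96.58], [-58.88, 72.47], [-126.05, 133.96], [-84.25, 85.87], [-180, 180]. Speed limits (degrees/s): [147.25, 147.25, 180, 180, 180, 180].

### API

Orientations are given as [roll, pitch, yaw] about the fixed x, y, z axes, in that order (R = Rz(yaw) Ry(pitch) Rx(roll)).
In Python, from bench import manip gives the robot as it stands.
- The arm moves only by the shell command python3 -m handwheel 'ROWS' [FORCE]. ROWS is JSON, a list of rows, each a list of 5 numbers: the finger opening in m, from 0 to 0.0854, then the shift along the world's x, y, z in m, then the turn about the world's z in degrees. A call has 1 to 8 rows; each row is the pose to reach, as a shift and turn from the pose measured when the call began; what a row does not reach only later rows make up. A row lasts 1/8 s, in which the tool goes at most 62.5 mm and 10.7 degrees, less where a joint would pass 70% of its speed; a pose out of reach is approached as far as the arm can. A call with a gripper value outside its range is refused whole. The fingers move at their own pace and stop on an object; FORCE is the grip in N (left out, the last holds). Time passes only in rows, so rows that repeat a pose let the fingers close. It gives the time, the measured TCP pose, the force and the opening at its end, in the units of the state.
- manip.state(): the state, without advancing time (a new reading comes with each control period).
- manip.camera(name): name is "scene" or "top" or "wrist"; returns a dict with "img" (420x560x3 uint8, red, green, blue), "depth" (420x560 float32, m along the optical axis (not along the pixel's ray), 0 where there is no reading), "fx", "fy", "cx", "cy" (pixels), "R" (3x3) and "t" (3): a world point X has camera coordinates R X + t; the wrist camera has in their place "mount" (4x4, takes a point from camera to tool coordinates, whose origin is the TCP and whose axes are the tool frame's). Camera axes: x right, y down, z forward; pixel columns grow to the right and rows downward; lengths in m; the calibration is good to about 2 mm. A picture is of the moment at which its call begins: read the wrist's pose just before it.
- manip.sign_off(): hands the job in, once; it reports no verdict.
The state is a dict: "t": time; "joint_positions": joint angles; "joint_velocities": joint speeds; "effort": joint torques, N m; "tcp_pos": TCP position; "ee_rot": TCP orientation; "contact_force": force on the tool from outside, world axes, zero at the start; "ft_torque": the same for the moment, N m; "gripper_width": finger opening in m.
Only numpy, scipy, OpenCV 4.12 (cv2) and the standard library are available. Lean on these libraries where they do the work, as an engineer would, in place of code of your own. Each camera call takes 0.05 s, during which the arm holds its last target. There are 200 camera calls.

## Working session

There is one attempt and no reset: what is moved stays moved. The work goes in short steps, Python scripts to look and compute and a shell command to move; the robot and the scene stay as the last step left them, time stands still between calls to the robot, and variables do not carry over. Pictures are saved under pics/ and viewed, about 8 in all and at most 12, crops included, and the job is handed in when it is done.

```bash
mkdir -p pics; cat > h.py <<'E'
from bench import manip
import numpy as np, cv2
from scipy.spatial.transform import Rotation as Ro
def snap(n,f):
    s=manip.state(); c=manip.camera(n)
    if n=="wrist":
        T=np.eye(4);T[:3,:3]=Ro.from_euler('xyz',s['ee_rot'],degrees=True).as_matrix();T[:3,3]=s['tcp_pos']
        M=T@c['mount']; c['R']=M[:3,:3].T; c['t']=-c['R']@M[:3,3]
    cv2.imwrite(f'pics/{f}.png',c['img'][:,:,::-1]); np.savez(f'pics/{f}.npz',**c); return c
def cloud(c):
    v,u=np.mgrid[:420,:560]; d=c['depth']
    P=np.stack([(u-c['cx'])/c['fx']*d,(v-c['cy'])/c['fy']*d,d],-1)
    return (P-c['t'])@c['R']
def proj(c,X):
    p=c['R']@np.array(X)+c['t']; return p[0]/p[2]*c['fx']+c['cx'],p[1]/p[2]*c['fy']+c['cy']
E
python3 - <<'E'
from h import *
print(manip.state(),manip.hold_point_z)
a=snap('scene','s1');b=snap('top','t1')
cv2.imwrite('pics/both.png',cv2.resize(np.hstack([a['img'],b['img']])[:,:,::-1],(800,300)))
E
```

```text
{'t': 0.0, 'joint_positions': array([ 6.59123889e+01,  1.79919658e+01,  2.57853956e+00,  7.46904289e+01,
       -9.20576741e-04,  8.20008632e+01]), 'joint_velocities': array([ 0.07093696,  0.12650101, -0.07207621, -0.00066841, -0.03164894,
        0.00133893]), 'effort': array([ 1.84572651e-03, -4.80619740e+01,  2.98536408e+01,  1.92646973e-02,
       -2.23273641e-04, -5.35877689e-06]), 'tcp_pos': array([0.1591602 , 0.55201627, 0.23040849]), 'ee_rot': array([ -97.49127794,   89.89614083, -113.57975145]), 'contact_force': array([ 0.06847836, -0.07117396, -0.39958494]), 'ft_torque': array([-0.03511128, -0.04590175, -0.00646349]), 'gripper_width': 0.08543636183362155} 0.0187
```

View pics/t1.png

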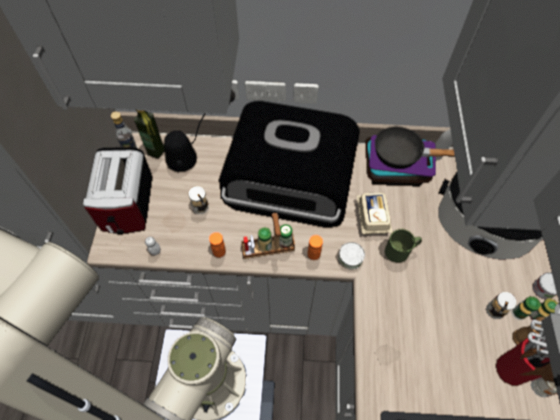

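View pics/s1.png

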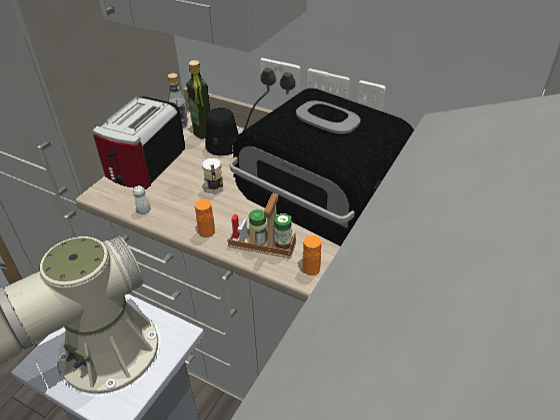

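The top view shows the carrier at (268,240). Its red keeper is at (247,242), its green-lidded jars at (265,236) and (286,233), and its handle bar at (276,225). The orange look-alikes at (217,244) and (315,247) are to be left alone. Next I confirm the carrier in an enlarged crop and measure it.

```bash
python3 - <<'E'
from h import *
for n in ('t1','s1'):
    c=dict(np.load(f'pics/{n}.npz')); P=cloud(c); h=cv2.cvtColor(c['img'],cv2.COLOR_RGB2HSV).astype(int)
    R=np.zeros((420,560),bool)
    if n=='t1': R[205:270,195:375]=1
    else: R[185:285,185:330]=1
    H,S,V=h[...,0],h[...,1],h[...,2]; ok=R&(c['depth']>0)
    for k,m in dict(red=((H<4)|(H>174))&(S>150)&(V>80),green=(H>38)&(H<80)&(S>100),orange=(H>5)&(H<14)&(S>225)&(V>150),bar=(P[...,2]>.13)&(P[...,2]<.19)&(P[...,1]<.75)).items():
        m=m&ok; nn,l=cv2.connectedComponents(m.astype(np.uint8))
        for i in range(1,nn):
            q=P[l==i]; vu=np.argwhere(l==i)
            if len(q)>8: print(n,k,len(q),vu.mean(0)[::-1].round(),q.min(0).round(3),q.max(0).round(3),np.median(q,0).round(3))
    if n=='t1':
        a=cv2.resize(c['img'][195:275,195:335,::-1],(700,400),interpolation=cv2.INTER_CUBIC)
    else:
        b=cv2.resize(c['img'][185:265,180:320,::-1],(700,400),interpolation=cv2.INTER_CUBIC)
cv2.imwrite('pics/crop.png',cv2.resize(np.vstack([a,b]),(525,600)))
E
```

```text
t1 red 37 [246. 242.] [ 0.425 -0.082  0.034] [ 0.445 -0.071  0.101] [ 0.429 -0.076  0.087]
t1 green 127 [264. 234.] [ 0.431 -0.157  0.097] [ 0.472 -0.12   0.121] [ 0.448 -0.138  0.113]
t1 green 36 [286. 235.] [ 0.447 -0.225  0.098] [ 0.468 -0.192  0.119] [ 0.451 -0.211  0.108]
t1 bar 763 [309. 211.] [ 0.485 -0.4    0.13 ] [ 0.554 -0.066  0.19 ] [ 0.524 -0.299  0.161]
t1 bar 141 [276. 225.] [ 0.423 -0.191  0.143] [ 0.5   -0.16   0.174] [ 0.457 -0.176  0.166]
s1 red 120 [235. 226.] [ 0.422 -0.085 -0.002] [ 0.532 -0.005  0.096] [ 0.43  -0.077  0.067]
s1 green 210 [257. 217.] [ 0.422 -0.176  0.093] [ 0.477 -0.114  0.15 ] [ 0.446 -0.138  0.112]
s1 green 158 [283. 223.] [ 0.444 -0.227  0.026] [ 0.567 -0.137  0.117] [ 0.455 -0.21   0.109]
s1 bar 1353 [299. 198.] [ 0.421 -0.327  0.13 ] [ 0.563 -0.101  0.19 ] [ 0.523 -0.228  0.159]
```

View pics/crop.png

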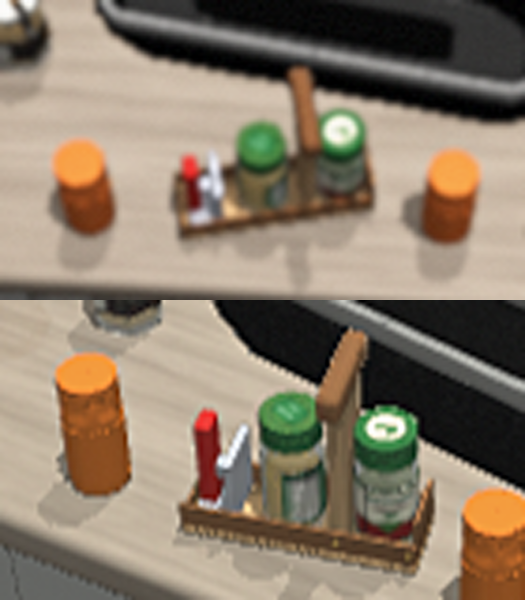

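The crop confirms it: the wooden carrier with the red post, aluminium keeper and two green-lidded jars sits between the two plain orange look-alikes.

```bash
python3 - <<'E'
from h import *
c=dict(np.load('pics/t1.npz')); P=cloud(c)
B=P[205:240,268:284].reshape(-1,3); B=B[(B[:,2]>.155)&(B[:,2]<.178)&(B[:,1]>-.2)&(B[:,0]<.503)&(B[:,1]<-.15)]
u,s,v=np.linalg.svd(B[:,:2]-B[:,:2].mean(0)); print('bar',len(B),B.mean(0),B.min(0),B.max(0),v[0],np.degrees(np.arctan2(v[0][1],v[0][0])))
for n in('t1','s1'):
  c=dict(np.load(f'pics/{n}.npz'));P=cloud(c);d=c['img'].max(2)<60
  for lo in np.arange(.05,.35,.05):
    q=P[(P[...,2]>lo)&(P[...,2]<lo+.05)&(P[...,0]>.47)&(P[...,0]<.8)]
    print(n,lo.round(2),[ (q[(q[:,1]>a)&(q[:,1]<a+.05)][:,0].min().round(3) if ((q[:,1]>a)&(q[:,1]<a+.05)).any() else None) for a in (-.3,-.25,-.2,-.15,-.1,-.05)])
s=manip.state();print(Ro.from_euler('xyz',s['ee_rot'],degrees=True).as_matrix().round(3))
E
```

```text
bar 133 [ 0.45853573 -0.17583013  0.16583114] [ 0.42319956 -0.19078179  0.15546445] [ 0.49991585 -0.16042288  0.1738744 ] [-0.97149662 -0.23705341] -166.28730464752655
t1 0.05 [np.float64(0.538), np.float64(0.474), np.float64(0.554), np.float64(0.561), np.float64(0.572), np.float64(0.577)]
t1 0.1 [np.float64(0.533), np.float64(0.47), np.float64(0.47), np.float64(0.47), np.float64(0.53), np.float64(0.542)]
t1 0.15 [np.float64(0.494), np.float64(0.503), np.float64(0.472), np.float64(0.516), np.float64(0.525), np.float64(0.533)]
t1 0.2 [np.float64(0.534), np.float64(0.543), np.float64(0.549), np.float64(0.558), np.float64(0.565), np.float64(0.572)]
t1 0.25 [np.float64(0.539), np.float64(0.545), np.float64(0.554), np.float64(0.559), np.float64(0.57), np.float64(0.577)]
t1 0.3 [np.float64(0.673), np.float64(0.673), np.float64(0.676), np.float64(0.693), None, None]
s1 0.05 [np.float64(0.535), np.float64(0.47), np.float64(0.55), np.float64(0.558), np.float64(0.565), np.float64(0.575)]
s1 0.1 [np.float64(0.494), np.float64(0.471), np.float64(0.47), np.float64(0.47), np.float64(0.527), np.float64(0.535)]
s1 0.15 [np.float64(0.49), np.float64(0.497), np.float64(0.47), np.float64(0.514), np.float64(0.52), np.float64(0.528)]
s1 0.2 [np.float64(0.529), np.float64(0.539), np.float64(0.545), np.float64(0.555), np.float64(0.564), np.float64(0.571)]
s1 0.25 [np.float64(0.536), np.float64(0.544), np.float64(0.551), np.float64(0.56), np.float64(0.568), np.float64(0.573)]
s1 0.3 [np.float64(0.683), np.float64(0.676), np.float64(0.68), np.float64(0.714), None, None]
[[-0.001  0.277  0.961]
 [-0.001  0.961 -0.277]
 [-1.    -0.002 -0.   ]]
```

```bash
python3 -m handwheel '[[0.0854,0.03,-0.05,0.03,-8],[0.0854,0.06,-0.1,0.06,-16],[0.0854,0.09,-0.15,0.06,-24],[0.0854,0.12,-0.2,0.06,-32],[0.0854,0.15,-0.25,0.06,-40],[0.0854,0.18,-0.3,0.06,-48],[0.0854,0.2,-0.35,0.06,-55],[0.0854,0.22,-0.4,0.06,-60]]' 30
```

```text
t: 1.1
tcp_pos: [0.3794, 0.1503, 0.2903]
ee_rot: [-97.9, 89.9, -174.1]
contact_force: [0.1, 0.9, 0.6]
gripper_width: 0.0853
```

```bash
python3 -m handwheel '[[0.0854,0.014,-0.055,-0.01,0],[0.0854,0.028,-0.11,-0.02,0],[0.0854,0.042,-0.165,-0.03,0],[0.0854,0.055,-0.224,-0.05,0],[0.0854,0.055,-0.224,-0.05,0],[0.0854,0.055,-0.224,-0.05,0]]'; python3 - <<'E'
from h import *
c=snap('wrist','w1');s=manip.state();print(s['joint_positions'].round(1),s['tcp_pos'])
P=cloud(c);h=cv2.cvtColor(c['img'],cv2.COLOR_RGB2HSV).astype(int);H,S,V=h[...,0],h[...,1],h[...,2]
m=((H<4)|(H>174))&(S>150)&(V>80)&(c['depth']>0)
q=P[m&(P[...,2]>.088)];print('redtop',len(q),q.mean(0),q.min(0),q.max(0))
g=(H>38)&(H<85)&(S>100)&(P[...,2]>.1)
nn,l=cv2.connectedComponents(g.astype(np.uint8))
for i in range(1,nn):
    q=P[l==i]
    if len(q)>60: print('green',len(q),q.mean(0),q.min(0),q.max(0))
b=P[(P[...,2]>.16)&(P[...,2]<.172)&(P[...,0]<.51)&(abs(P[...,1]+.176)<.03)]
if len(b)>20:
    v=np.linalg.svd(b[:,:2]-b[:,:2].mean(0),full_matrices=False)[2][0];print('bar',len(b),b.mean(0),b.min(0),b.max(0),np.degrees(np.arctan2(v[1],v[0])))
E
```

```text
t: 1.85
tcp_pos: [0.4339, -0.0737, 0.2399]
ee_rot: [-116.5, 89.8, 167.2]
contact_force: [-0.3, 0.1, 0.4]
gripper_width: 0.0857
[-20.    2.9 -14.5  72.7  -0.   56.2] [ 0.43405447 -0.0730322   0.24028772]
redtop 382 [ 0.43960701 -0.07113541  0.09270697] [ 0.42916837 -0.08016218  0.08802621] [ 0.45071437 -0.06389231  0.09546   ]
green 2030 [ 0.45427509 -0.13051018  0.11358417] [ 0.41811848 -0.15641434  0.1002023 ] [ 0.47684512 -0.00271993  0.38242891]
bar 2373 [ 0.46287574 -0.1702697   0.16511927] [ 0.42423222 -0.18757639  0.16000517] [ 0.50240035 -0.1564123   0.16853224] 13.24663244204057
```

View pics/w1.png

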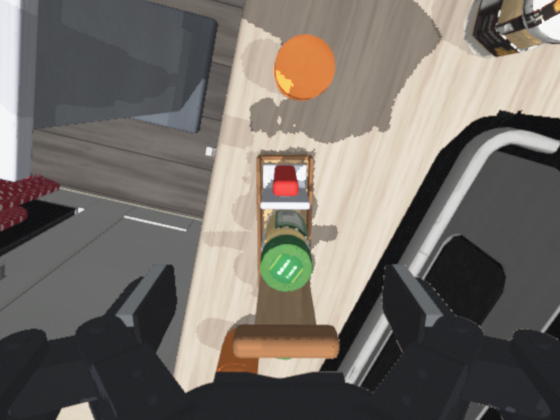

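The wrist view shows the red post at (286,180), the loose jar at (286,262) and the bar at (286,342). The post lies between the jaws and is aligned with them, so I descend and close gently.

```bash
python3 -m handwheel '[[0.055,0.0055,0.002,-0.04,0],[0.055,0.0055,0.002,-0.08,0],[0.055,0.0055,0.002,-0.12,0],[0.055,0.0055,0.002,-0.15,0],[0.055,0.0055,0.002,-0.18,0],[0.055,0.0055,0.002,-0.18,0],[0.01,0.0055,0.002,-0.18,0],[0.01,0.0055,0.002,-0.18,0]]' 20;  python3 -m handwheel '[[0.01,0,0,0,0],[0.01,0,0,0,0],[0.01,0,0,0,0]]'
```

```text
t: 2.9
tcp_pos: [0.4405, -0.071, 0.0619]
ee_rot: [-48.3, 90.0, -124.5]
contact_force: [-1.0, 0.9, 5.8]
gripper_width: 0.0217
t: 3.28
tcp_pos: [0.4403, -0.071, 0.0619]
ee_rot: [-75.4, 90.0, -151.7]
contact_force: [-1.3, 0.7, 0.5]
gripper_width: 0.0217
```

```bash
python3 -m handwheel '[[0.01,0.001,-0.004,0,0],[0.01,0.002,-0.008,0,0],[0.01,0.003,-0.012,0,0],[0.01,0.004,-0.016,0,0],[0.01,0.005,-0.02,0,0],[0.01,0.005,-0.02,0,0]]'; python3 -m handwheel '[[0.01,0.0004,-0.002,0,0],[0.01,0.0004,-0.002,0,0]]';python3 -m handwheel '[[0.01,0.0004,-0.002,0,0],[0.01,0.0004,-0.002,0,0]]'
```

```text
t: 4.03
tcp_pos: [0.4452, -0.0916, 0.0619]
ee_rot: [-56.4, 89.9, -132.7]
contact_force: [-3.6, -1.5, 0.7]
gripper_width: 0.0219
t: 4.28
tcp_pos: [0.4456, -0.0938, 0.0619]
ee_rot: [-50.5, 89.9, -126.8]
contact_force: [-3.0, -0.2, 0.7]
gripper_width: 0.022
t: 4.53
tcp_pos: [0.4461, -0.0959, 0.0619]
ee_rot: [-45.8, 89.9, -122.1]
contact_force: [-2.1, 0.5, 1.3]
gripper_width: 0.0219
```

```bash
for i in 1 ; do python3 -m handwheel '[[0.01,0.0004,-0.0015,0,0],[0.01,0.0004,-0.0015,0,0]]'; python3 -m handwheel '[[0.01,0.0004,-0.0015,0,0],[0.01,0.0004,-0.0015,0,0]]'; python3 -m handwheel '[[0.01,0.0004,-0.0015,0,0],[0.01,0.0004,-0.0015,0,0]]'; done
```

```text
t: 4.78
tcp_pos: [0.4465, -0.0975, 0.0619]
ee_rot: [-45.2, 89.9, -121.5]
contact_force: [-3.4, 0.0, 0.5]
gripper_width: 0.0217
t: 5.03
tcp_pos: [0.4469, -0.0983, 0.0619]
ee_rot: [-92.0, 89.9, -168.3]
contact_force: [-3.3, 4.6, 2.5]
gripper_width: 0.0217
t: 5.28
tcp_pos: [0.4475, -0.0994, 0.0619]
ee_rot: [-164.4, 90.0, 119.3]
contact_force: [-1.7, 3.9, 2.5]
gripper_width: 0.0218
```

```bash
python3 -m handwheel '[[0.01,0.0007,-0.003,0,0],[0.01,0.0007,-0.003,0,0]]'; python3 -m handwheel '[[0.01,0.0005,-0.002,0,0],[0.01,0.0005,-0.002,0,0],[0.01,0.0005,-0.002,0,0]]'; python3 - <<'E'
from h import *
c=snap('wrist','w2')
E
```

```text
t: 5.52
tcp_pos: [0.4487, -0.1026, 0.062]
ee_rot: [123.3, 90.0, 47.1]
contact_force: [-0.4, 2.6, -0.1]
gripper_width: 0.0217
t: 5.9
tcp_pos: [0.4495, -0.1048, 0.0619]
ee_rot: [86.5, 89.9, 10.2]
contact_force: [-0.7, 1.8, 0.6]
gripper_width: 0.0217
```

View pics/w2.png

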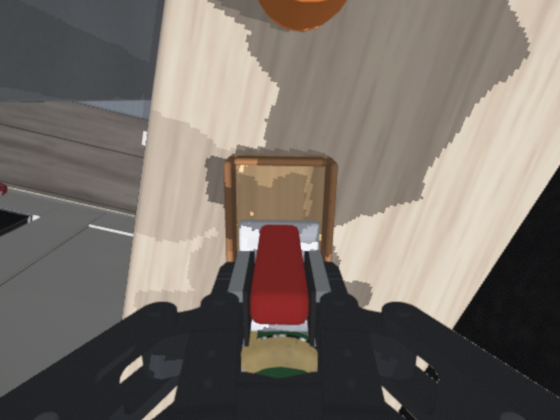

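```bash
python3 -m handwheel '[[0.055,0,0,0,0],[0.055,0,0,0,0],[0.055,0,0,0,0],[0.055,0,0,0.05,0],[0.055,0,0,0.1,0],[0.055,0,0,0.15,0],[0.055,0,0.03,0.2,0],[0.055,0,0.03,0.2,0]]'; python3 -m handwheel '[[0.055,0,0,0,0],[0.055,0,0,0,0]]'; python3 - <<'E'
from h import *
c=snap('wrist','w3');s=manip.state();print(s['joint_positions'].round(1),s['tcp_pos'])
P=cloud(c);h=cv2.cvtColor(c['img'],cv2.COLOR_RGB2HSV).astype(int);H,S,V=h[...,0],h[...,1],h[...,2]
m=((H<4)|(H>174))&(S>150)&(V>80)&(c['depth']>0)&(P[...,2]>.088)&(P[...,0]<.5)
q=P[m];print('redtop',len(q),q.mean(0),q.min(0),q.max(0))
b=P[(P[...,2]>.16)&(P[...,2]<.172)&(P[...,0]<.51)&(abs(P[...,1]+.176)<.03)]
if len(b)>20:
    v=np.linalg.svd(b[:,:2]-b[:,:2].mean(0),full_matrices=False)[2][0];print('bar',len(b),b.mean(0),b.min(0),b.max(0),np.degrees(np.arctan2(v[1],v[0])))
E
```

```text
t: 6.95
tcp_pos: [0.4516, -0.0745, 0.2663]
ee_rot: [60.3, 89.5, -15.8]
contact_force: [0.0, 0.5, -0.3]
gripper_width: 0.0549
t: 7.2
tcp_pos: [0.4512, -0.0747, 0.2653]
ee_rot: [59.9, 89.6, -16.2]
contact_force: [-0.8, -0.1, 0.5]
gripper_width: 0.055
[-19.5   4.   -9.9  75.7   0.   56.7] [ 0.45108093 -0.0746664   0.26512185]
redtop 309 [ 0.45090881 -0.10408775  0.09262928] [ 0.44050099 -0.11324708  0.0881564 ] [ 0.46157879 -0.09689254  0.09536623]
bar 1962 [ 0.46708301 -0.1773351   0.16506377] [ 0.42772819 -0.20596324  0.16001427] [ 0.50989208 -0.16301909  0.16844107] 11.774721793439326
```

View pics/w3.png

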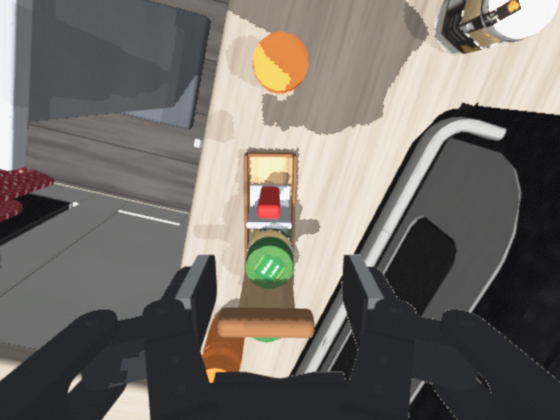

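The post is now close behind the jar at (270,203), the bar is at (266,322), and an orange look-alike stands lower left at (222,345). I turn the jaws 90° above the handle next.

```bash
python3 -m handwheel '[[0.065,0.002,-0.02,0.02,10],[0.065,0.004,-0.04,0.035,20],[0.065,0.006,-0.06,0.035,30],[0.065,0.008,-0.08,0.035,40],[0.065,0.01,-0.09,0.035,50],[0.065,0.012,-0.1,0.035,60],[0.065,0.014,-0.102,0.035,70],[0.065,0.016,-0.102,0.035,80]]'; python3 -m handwheel '[[0.065,0,0,0,10],[0.065,0,0,0,10],[0.065,0,0,0,10]]'; python3 - <<'E'
from h import *
c=dict(np.load('pics/w3.npz'));P=cloud(c);m=(P[...,2]>.155)&(P[...,2]<.172);m[:300]=0;m[345:]=0;m[:,:205]=0;m[:,325:]=0
n,l,st,_=cv2.connectedComponentsWithStats(m.astype(np.uint8));i=1+st[1:,4].argmax();r=cv2.minAreaRect(P[l==i][:,:2].astype(np.float32)*1000);print(st[i],r)
s=manip.state();print(s['joint_positions'].round(1),s['tcp_pos'],Ro.from_euler('xyz',s['ee_rot'],degrees=True).as_matrix().round(3))
c=snap('wrist','w4');P=cloud(c)
m=(P[...,2]>.155)&(P[...,2]<.172)&(abs(P[...,0]-.467)<.05)&(abs(P[...,1]+.177)<.04)
n,l,st,_=cv2.connectedComponentsWithStats(m.astype(np.uint8));i=1+st[1:,4].argmax();r=cv2.minAreaRect(P[l==i][:,:2].astype(np.float32)*1000);print(st[i],r)
E
```

```text
t: 8.25
tcp_pos: [0.4666, -0.1772, 0.2987]
ee_rot: [80.0, 89.6, 84.2]
contact_force: [-0.6, 0.0, -0.5]
gripper_width: 0.0651
t: 8.62
tcp_pos: [0.4663, -0.1773, 0.298]
ee_rot: [87.1, 89.5, 101.1]
contact_force: [0.3, 0.2, -0.3]
gripper_width: 0.065
[ 216  311   98   27 2302] ((466.916748046875, -178.80059814453125), (79.83720397949219, 17.9970760345459), 12.717344284057617)
[-30.3   9.    0.4  81.7   0.4 -44.2] [ 0.46632589 -0.1772628   0.29804756] [[-0.002 -0.241  0.971]
 [ 0.008  0.971  0.241]
 [-1.     0.008  0.   ]]
[ 263  141   23   95 2040] ((466.7365417480469, -180.71507263183594), (78.12934875488281, 17.817970275878906), 13.13942813873291)
```

View pics/w4.png

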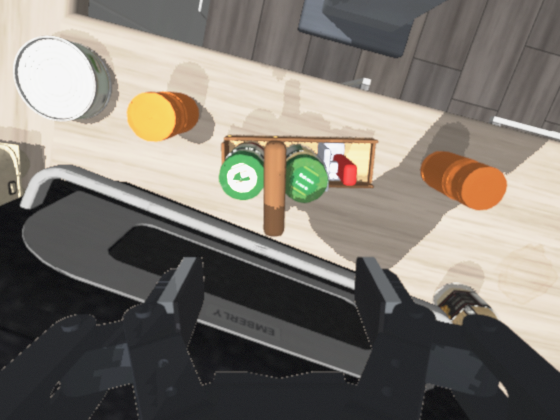

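```bash
python3 - <<'E'
from h import *
c=dict(np.load('pics/w4.npz'));print(c['mount'].round(3), (-c['R'].T@c['t']).round(3))
c=dict(np.load('pics/t1.npz'));P=cloud(c).reshape(-1,3)
for z in np.arange(.14,.32,.02):
    q=P[(P[:,2]>z)&(P[:,2]<z+.02)&(P[:,1]>-.24)&(P[:,1]<-.1)&(P[:,0]>.503)];print(z.round(2),len(q) and q[:,0].min().round(3))
E
```

```text
[[-0.    -0.289  0.957 -0.142]
 [ 1.    -0.001  0.    -0.001]
 [ 0.001  0.957  0.289 -0.072]
 [ 0.     0.     0.     1.   ]] [ 0.396 -0.196  0.44 ]
0.14 0.505
0.16 0.503
0.18 0.546
0.2 0.544
0.22 0.544
0.24 0.547
0.26 0.553
0.28 0.663
0.3 0.673
```

```bash
python3 -m handwheel '[[0.065,0.0005,-0.002,-0.04,-1],[0.065,0.0005,-0.002,-0.08,-1],[0.065,0.0005,-0.002,-0.12,-1],[0.065,0.0005,-0.002,-0.145,-1],[0.065,0.0005,-0.002,-0.161,-1],[0.065,0.0005,-0.002,-0.161,-1],[0.065,0.0005,-0.002,-0.161,-1]]'; python3 -m handwheel '[[0.005,0,0,0,0],[0.005,0,0,0,0],[0.005,0,0,0,0],[0.005,0,0,0,0],[0.005,0,0,0,0],[0.005,0,0,0,0]]' 80
```

```text
t: 9.55
tcp_pos: [0.4673, -0.1795, 0.138]
ee_rot: [79.0, 89.6, 91.9]
contact_force: [-0.1, -0.1, 0.1]
gripper_width: 0.0653
t: 10.3
tcp_pos: [0.4677, -0.1798, 0.1387]
ee_rot: [70.4, 89.6, 83.3]
contact_force: [-2.4, 0.5, 5.5]
gripper_width: 0.0168
```

```bash
python3 -m handwheel '[[0.005,0,0,0.004,0],[0.005,0,0,0.01,0],[0.005,0,0,0.018,0],[0.005,0,0,0.027,0],[0.005,0,0,0.036,0],[0.005,0,0,0.045,0],[0.005,0,0,0.052,0],[0.005,0,0,0.055,0]]'; python3 -m handwheel '[[0.005,0,0,0.006,0],[0.005,0,0,0.014,0],[0.005,0,0,0.023,0],[0.005,0,0,0.032,0],[0.005,0,0,0.04,0],[0.005,0,0,0.046,0],[0.005,0,0,0.049,0],[0.005,0,0,0.049,0]]'; python3 -m handwheel '[[0.005,0,0,0,0],[0.005,0,0,0,0],[0.005,0,0,0,0],[0.005,0,0,0,0]]'
python3 - <<'E'
from h import *
a=snap('scene','s5');b=snap('wrist','w5')
A=cv2.resize(a['img'][130:270,170:340],(600,494))[:,:,::-1]
cv2.imwrite('pics/c5.png',cv2.resize(np.hstack([A,cv2.resize(b['img'][:,:,::-1],(658,494))]),(800,314)))
s=manip.state();print(s['contact_force'],s['ft_torque'],s['ee_rot'])
E
```

```text
t: 11.3
tcp_pos: [0.4679, -0.1799, 0.1944]
ee_rot: [64.2, 89.6, 77.1]
contact_force: [-0.8, -0.1, -7.7]
gripper_width: 0.0167
t: 12.3
tcp_pos: [0.4679, -0.1799, 0.2435]
ee_rot: [62.1, 89.6, 75.0]
contact_force: [0.2, -0.4, -7.6]
gripper_width: 0.0168
t: 12.8
tcp_pos: [0.4679, -0.1799, 0.2434]
ee_rot: [63.1, 89.6, 76.0]
contact_force: [0.3, 0.3, -6.9]
gripper_width: 0.0167
[-0.23907613  0.53188119 -6.71428983] [-0.07947104 -0.07172211 -0.0155777 ] [62.45819129 89.63327673 75.38196092]
```

View pics/c5.png

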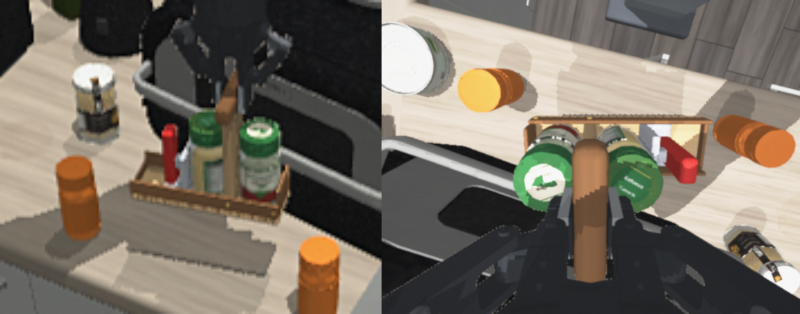

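The carrier is up with both jars, and the keeper plate touches the loose jar. I'll check level and jar-to-keeper spacing numerically before handing in.

```bash
python3 - <<'E'
from h import *
for n in ('w4','w5'):
    c=dict(np.load(f'pics/{n}.npz'));P=cloud(c);dz=.105*(n=='w5')
    h=cv2.cvtColor(c['img'],cv2.COLOR_RGB2HSV).astype(int);H,S=h[...,0],h[...,1]
    th=np.radians(103.1);ex=np.array([np.cos(th),np.sin(th)]);ey=np.array([-ex[1],ex[0]])
    D=P[...,:2]-np.array([.4675,-.1798]);X=D@ex;Y=D@ey;Z=P[...,2]-dz
    near=(abs(Y)<.05)&(X>-.08)&(X<.14)&(c['depth']>0)
    for k,m in dict(lidF=(X<-.015)&(X>-.06)&(abs(Z-.114)<.012)&(abs(Y)<.018),lidL=(X>.015)&(X<.055)&(abs(Z-.114)<.012)&(abs(Y)<.018),red=((H<4)|(H>174))&(S>150)&(Z>.085)&(X>.055),railend=(X>.09)&(abs(Z-.03)<.012),railother=(X>-.062)&(X<-.04)&(abs(Z-.03)<.012),railnear=(X>-.06)&(X<.12)&(Y>.022)&(abs(Z-.03)<.007)).items():
        m=m&near; 
        if m.sum()>5:
            print(n,k,m.sum(),'x',X[m].min().round(4),X[m].mean().round(4),X[m].max().round(4),'z95',np.percentile(Z[m],95).round(4),'zmed',np.median(Z[m]).round(4), 'slope',np.degrees(np.polyfit(X[m],Z[m],1)[0]).round(2) if k=='railnear' else '')
E
```

```text
w4 lidF 1424 x -0.0542 -0.0332 -0.015 z95 0.1148 zmed 0.1135 slope 
w4 lidL 1263 x 0.015 0.0311 0.05 z95 0.1147 zmed 0.1134 slope 
w4 red 286 x 0.0681 0.0741 0.0818 z95 0.0947 zmed 0.0931 slope 
w4 railend 341 x 0.0901 0.1087 0.1188 z95 0.0304 zmed 0.0276 slope 
w4 railother 135 x -0.0604 -0.0526 -0.0403 z95 0.04 zmed 0.0293 slope 
w4 railnear 632 x -0.0595 0.0272 0.1184 z95 0.031 zmed 0.0292 slope -0.03
w5 lidF 4117 x -0.0544 -0.0345 -0.0151 z95 0.1142 zmed 0.1131 slope 
w5 lidL 3665 x 0.015 0.032 0.0501 z95 0.1142 zmed 0.1131 slope 
w5 red 929 x 0.0677 0.0735 0.0812 z95 0.0943 zmed 0.0928 slope 
w5 railend 699 x 0.0901 0.1107 0.1191 z95 0.0301 zmed 0.0231 slope 
w5 railother 452 x -0.0604 -0.0525 -0.04 z95 0.0401 zmed 0.0288 slope 
w5 railnear 1883 x -0.0599 0.0248 0.1191 z95 0.0308 zmed 0.0288 slope -0.13
```

```bash
python3 -c "
from bench import manip
s=manip.state();print(s['t'],s['tcp_pos'],abs(s['joint_velocities']).max());manip.sign_off()"
```

```text
12.9 [ 0.46794592 -0.17991397  0.24344798] 0.08548270685652781
the job is handed in; nothing more can be done
```

I slid the keeper snug against the loose jar, then lifted the carrier by its handle bar. I handed the job in at 12.9 s with it still held in the air.

- **Keeper:** I gripped the red post and slid it about 28 mm until it met resistance of about 4.6 N. I kept pushing until the carrier itself had slipped about 7 mm on the worktop, then let go. After that the post sat at carrier x of about 68 to 82 mm, which is about where a snug jar puts it, and it was the same in the air.
- **Lift:** I gripped the bar with 80 N and raised the carrier about 10.5 cm. It reads level to about 0.1°, with both lids at equal height, a steady load of about 7 N and the arm still.
- **Bystanders:** I touched nothing but the keeper post and the handle bar. I did not re-measure the other items' positions afterwards.
- **Disagreement:** The post-to-bar distance in one wrist picture gave about 27 mm of keeper travel instead of 28 mm. That is within the camera's 2 mm error, and the contact force and the carrier's slip both confirm it bears on the jar.

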